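# Seat the spice jar and bring it round to the front

### The arm

A 6-joint arm with a two-finger parallel gripper is mounted at the origin on a cart in front of the work surface, level with it; the furniture and walls round the work are solid. World frame = base frame: x ahead of the robot, y to its left, z up, the work surface at z = 0. Lengths are in m, angles in rad, forces in N, time in s.
With the tool pointing down it reaches from about 0.3 to 0.95 m from the base axis. Payload 3.1 kg.
Tool frame: the origin (TCP) lies midway between the tips of the shut fingers; the grasp point (between the pads) lies 19 mm behind it (env.grasp_offset is the z of the grasp point in the tool frame, in m); z points along the fingers, y is the line along which they close (so a half turn about z gives the same grasp; the last joint's range is limited). The gripper opens to 85 mm and grips with 20 to 120 N. Pads are 22 mm wide; open, the fingers measure 114 mm over their backs; the gripper's body (76 mm by 85 mm) begins 54 mm behind the grasp point. The pads swing forward as they close: fully open they stand 13 mm farther back than shut.
Start: joints at [1.277, 0.308, 1.634, -0, 1.2, -0.07], TCP at [0.139, 0.609, 0.231] pointing down, gripper open.
Joint ranges: [-3.06, 3.06], [-0.79, 1.96], [0.05, 2.63], [-1.19, 4.34], [0.05, 2.64], [-2.94, 2.94]. Speed limits (rad/s): [2.79, 2.79, 3.14, 3.14, 3.14, 3.14].

### API

Orientations are given as [roll, pitch, yaw] about the fixed x, y, z axes, in that order (R = Rz(yaw) Ry(pitch) Rx(roll)).
In Python, from bench import readout, optics, env, find_in gives the robot as it stands.
- The arm moves only by the tool carry_out, never from a script. Its arguments are lists of equal length, an entry for each row: "delta_rot": the turn, a rotation vector about the tool's x, y, z in degrees, a list of three; "xyz": the shift along the tool's x, y, z in cm, a list of three; "hand": the closure, from -1 (fully open) to 1 (shut). A call has 1 to 8 rows; each row shifts and turns the commanded pose from where the row before left it, along the tool's axes as they then stand; what a row does not reach is not made up. A row lasts 1/8 s, in which the tool goes at most 62.5 mm and 10.7 degrees, less where a joint would pass 70% of its speed; a pose out of reach is approached as far as the arm can. A call is refused whole if a number of a shift passes 6.25 or a number of a turn 10.7, either way. A call with a gripper value outside its range is refused whole. The fingers move at their own pace and stop on an object; the grip force is fixed at half the most. Time passes only in rows, so rows that do not move let the fingers close. It gives the time, the measured TCP pose, the force, the opening and the grip force at its end, in the units of the state.
- readout.read_state(): the state, without advancing time (a new reading comes with each control period).
- optics.get_image(name): name is "scene" or "top"; returns (picture, depth): 420x560x3 uint8, blue, green, red; 420x560 float32, m along the optical axis (not along the pixel's ray), 0 where there is no reading.
- optics.calibration(name): a dict with "fx", "fy", "cx", "cy" (pixels), "dist" ([k1, k2, p1, p2, k3] as OpenCV has them; the pictures are not rectified), "T" (4x4, takes a point from camera to world coordinates). Camera axes: x right, y up, looking along -z (the intrinsics and any distortion apply to the point x, -y, -z); pixel columns grow to the right and rows downward; lengths in m; the calibration is good to about 2 mm. A picture is of the moment at which its call begins. calibration takes no time and is no camera call.
- env.hand_in(): hands the job in; it is judged then, once.
Trained networks look in the newest picture that a camera, given by its name, has taken for a name from the list of things; names that differ only in an ending like _2 or _b are one class to them, and where a whole thing is asked for, a point or a joint stands for the part that bears it (a point fixed in the world has none). Each returns a list of dicts, best first, with "p" (0 to 1); they miss things now and then, are a little off and sometimes report something else, mostly with a low value. They report only what shows in the picture. A call takes as long as a camera call.
- find_in(target, camera): "pixel" ([column, row] in pixels, amid what is visible of it).
The state is a dict: "t": time; "joint_positions": joint angles; "qvel": joint speeds; "tau": joint torques, N m; "eef_pos": TCP position; "tcp_rot": TCP orientation; "force": force on the tool from outside, world axes, zero at the start; "wrist_torque": the same for the moment, N m; "finger_gap": finger opening in m; "finger_force": force on a finger pad.
Only numpy, scipy, OpenCV 4.12 (cv2) and the standard library are available. Lean on these libraries where they do the work, as an engineer would, in place of code of your own. Each camera call takes 0.05 s, during which the arm holds its last target. There are 200 camera calls.

### The job

Pick up the spice jar that stands by itself on the table, set it upright in the one empty pocket of the carousel and push it firmly down until it stands on the pocket's floor. Then turn the carousel, with the jar in it, until that jar is at the front, in line with the pointer tab of the carousel's foot, and finish holding the carousel still there: the fingers stay on it (gripping the jar, or the knob) when the program ends. Leave the lemon, the tin, the mandarin and the roll of tape where they are.

Things in the scene. Friction and masses are not known exactly. Their poses are not given: they have to be found in the camera images.
- jar: the loose spice jar: round, 42 mm body diameter, 106 mm tall, with a screw cap of 45 mm diameter that takes up the top 21 mm (the cap is fixed to the jar); about 0.12 kg. Stands upright on the table. Origin: centre of its underside, z up. Three jars like it already stand in the carousel and are fixed there
- carousel_base: the carousel's steel foot, fixed to the table, 200 mm diameter. Origin: on the turning axis, on the table. Its own -x axis is its front: there a 22 mm wide, 10 mm high pointer tab with a small cone on it sticks out to 165 mm from the axis, beyond the deck
- carousel (a joint): angle of the carousel (the turning wooden deck with all it carries) on its foot, rad, counterclockwise from above; turns over 6 rad either way and stays where it is left (about 0.05 N m to turn: under 1 N at a jar). At 0 or any full turn the empty pocket is at the front, over the pointer. The deck is a 256 mm disc, its top 32 mm above the table
- pocket (a point): centre of the empty pocket's floor, 34 mm above the table, 80 mm from the axis; its -x axis points outward. A round steel collar, 47 mm inside diameter, flaring to 54 mm at the rim, which is 24 mm above this floor. Three more collars at 90 degree spacing hold fixed jars, tops 140 mm above the table
- front_mark (a point): the place where the pocket's floor centre must come: 80 mm in front of the axis on the line to the pointer; fixed to the foot
- lemon: a lemon, 71x53x51 mm, bystander, origin at its underside
- tin: a food tin, 58 mm diameter, 72 mm tall, bystander, origin at its underside
- mandarin: a mandarin, 58 mm diameter, 52 mm tall, bystander, origin at its underside
- tape: a roll of tape lying flat, 106 mm diameter, 25 mm tall, bystander, origin at its underside
- knob (a point): top centre of the round knob on the post in the middle of the deck, 120 mm above the table; 34 mm diameter, 26 mm high, on the turning axis

How it is judged:
On the way, in this order (a step that is already met when the one before it is completed fails the run):
1. the loose jar stands on the floor of the empty pocket, upright, and is pushed down firmly (over 4 N) (horizontal distance between jar and pocket below 0.005 m and z of jar in the frame of pocket below 0.0025 m and angle between jar's own z axis and vertical below 0.1 rad and contact force between jar and carousel above 4 N), for 0.1 s.
2. the carousel is turned with the jar in it to the pointer (horizontal distance between pocket and front_mark below 0.01 m and horizontal distance between jar and pocket below 0.005 m), for 0.2 s.
At the end, for the whole second after the job is handed in: The jar stands upright (within 0.1 rad) on the floor of its pocket (within 4 mm in height and 5 mm sideways), the pocket is within 10 mm of the front mark, the carousel is at rest (under 0.05 rad/s) and the fingers hold the jar or the carousel with more than 1 N (all of step 2 and z of jar in the frame of pocket below 0.004 m and angle between jar's own z axis and vertical below 0.1 rad and velocity of joint carousel between -0.05 and 0.05 rad/s and (contact force between the fingers and jar above 1 N or contact force between the fingers and carousel above 1 N)); the arm keeps its last pose, push and grip.
It fails at once if a bystander was moved by more than 25 mm (distance of any of lemon, tin, mandarin, tape from where it was at the start of the episode above 0.025 m).
It fails at once if the jar was tipped over (angle between jar's own z axis and vertical above 0.7 rad).
It also fails if it takes over 58 s, if anything falls off the work surface, if the arm or the gripper's body presses on something with over 40 N, if the wrist force passes 120 N, or if a joint passes its speed limit or range.

## Working session

There is one attempt and no reset: what is moved stays moved. The work goes in short steps, Python scripts to look and compute and a tool call to move; the robot and the scene stay as the last step left them, time stands still between calls to the robot, and variables do not carry over. Pictures are saved under pics/ and viewed, at most 10 in all, crops included, and the job is handed in when it is done.

Besides the shell and the picture viewer there is one more tool, called as name(argument=value, ...), one argument or row to a line, values as JSON. carry_out: Moves the arm, as the interface text tells. Its arguments: {"type":"object","properties":{"delta_rot":{"type":"array"},"xyz":{"type":"array"},"hand":{"type":"array"}},"required":["delta_rot","xyz","hand"]}

```bash
mkdir -p pics; cat > h.py <<'E'
import numpy as np, cv2
from bench import readout, optics, env, find_in
def cloud(name):
    im,d=optics.get_image(name); c=optics.calibration(name)
    K=np.array([[c['fx'],0,c['cx']],[0,c['fy'],c['cy']],[0,0,1]]); 
    v,u=np.mgrid[:d.shape[0],:d.shape[1]]
    p=cv2.undistortPoints(np.stack([u,v],-1).reshape(-1,1,2).astype(np.float64),K,np.array(c['dist'],float)).reshape(d.shape+(2,))
    P=np.stack([p[...,0]*d,-p[...,1]*d,-d],-1); T=np.array(c['T'])
    W=P@T[:3,:3].T+T[:3,3]; W[d==0]=np.nan
    return im,d,W
E
python3 - <<'E'
from h import *
s=readout.read_state();print({k:np.round(v,3) for k,v in s.items()})
for n in('scene','top'):
    im,d,W=cloud(n); cv2.imwrite(f'pics/{n}0.png',im); np.save(n+'.npy',W)
    print(n,np.round(optics.calibration(n)['T'],2).tolist())
    for t in('jar','carousel_base','pocket','knob','lemon','tin','mandarin','tape'):
        for r in find_in(t,n)[:4]:
            u,v=np.round(r['pixel']).astype(int); print(t,round(r['p'],2),u,v,np.round(W[v,u],3))
E
```

```text
{'t': np.float64(0.0), 'joint_positions': array([ 1.277,  0.309,  1.635,  0.   ,  1.2  , -0.07 ]), 'qvel': array([-0.001,  0.001, -0.001, -0.   ,  0.   , -0.   ]), 'tau': array([ 1.0000e-03, -4.1525e+01, -2.7666e+01, -0.0000e+00,  1.0000e-02,
        0.0000e+00]), 'eef_pos': array([0.139, 0.609, 0.23 ]), 'tcp_rot': array([-3.139, -0.   ,  2.918]), 'force': array([-1.229, -0.044,  0.624]), 'wrist_torque': array([ 0.007,  0.017, -0.038]), 'finger_force': np.float64(0.0), 'finger_gap': np.float64(0.086)}
scene [[0.77, 0.34, -0.53, -0.13], [-0.63, 0.4, -0.66, -0.79], [-0.01, 0.85, 0.52, 0.74], [0.0, 0.0, 0.0, 1.0]]
jar 0.59 232 194 [0.511 0.254 0.067]
jar 0.51 328 244 [ 0.579 -0.127  0.042]
carousel_base 0.64 321 248 [ 0.56  -0.119  0.032]
carousel_base 0.25 325 246 [ 0.574 -0.121  0.034]
pocket 0.64 327 243 [ 0.589 -0.114  0.034]
knob 0.56 323 247 [ 0.566 -0.121  0.034]
tin 0.55 277 195 [0.646 0.184 0.044]
tin 0.21 326 246 [ 0.577 -0.122  0.033]
mandarin 0.59 221 184 [0.543 0.375 0.046]
tape 0.63 324 344 [ 0.326 -0.371  0.027]
top [[-0.01, 0.99, -0.14, 0.3], [-1.0, -0.01, -0.02, 0.02], [-0.02, 0.14, 0.99, 1.52], [0.0, 0.0, 0.0, 1.0]]
jar 0.76 217 207 [0.514 0.257 0.101]
carousel_base 0.64 266 240 [0.418 0.113 0.048]
carousel_base 0.56 340 192 [ 0.569 -0.119  0.028]
carousel_base 0.23 238 167 [0.642 0.198 0.076]
pocket 0.82 342 186 [ 0.571 -0.117  0.116]
knob 0.79 344 190 [ 0.575 -0.131  0.033]
lemon 0.61 266 240 [0.418 0.113 0.048]
tin 0.83 237 164 [0.654 0.202 0.066]
mandarin 0.65 180 192 [0.57  0.381 0.052]
mandarin 0.32 425 255 [ 0.37  -0.377  0.022]
tape 0.91 419 267 [ 0.334 -0.363 -0.003]
tape 0.55 342 187 [ 0.57  -0.117  0.11 ]
```

```bash
python3 - <<'E'
import cv2
a=cv2.imread('pics/top0.png')[100:310,150:460]; cv2.imwrite('pics/a.png',cv2.resize(a,None,fx=2.5,fy=2.5,interpolation=3))
a=cv2.imread('pics/scene0.png')[130:380,190:460]; cv2.imwrite('pics/b.png',cv2.resize(a,None,fx=2.3,fy=2.3,interpolation=3))
E
```

```text
(no output)
```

View pics/a.png

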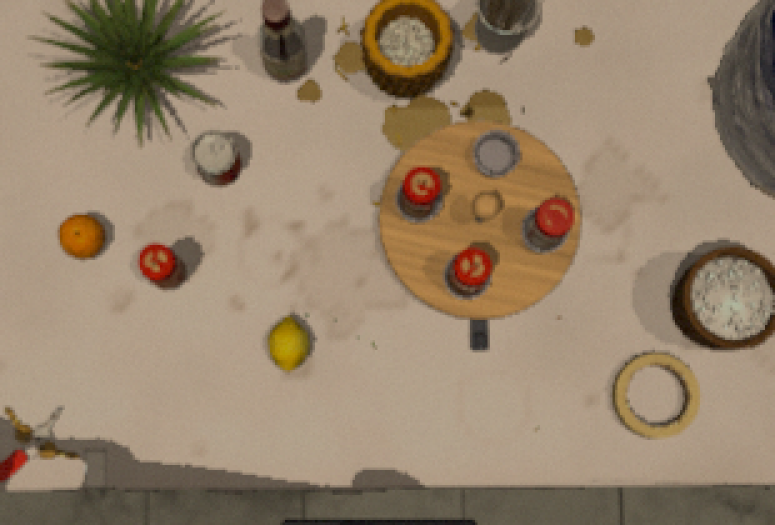

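View pics/b.png

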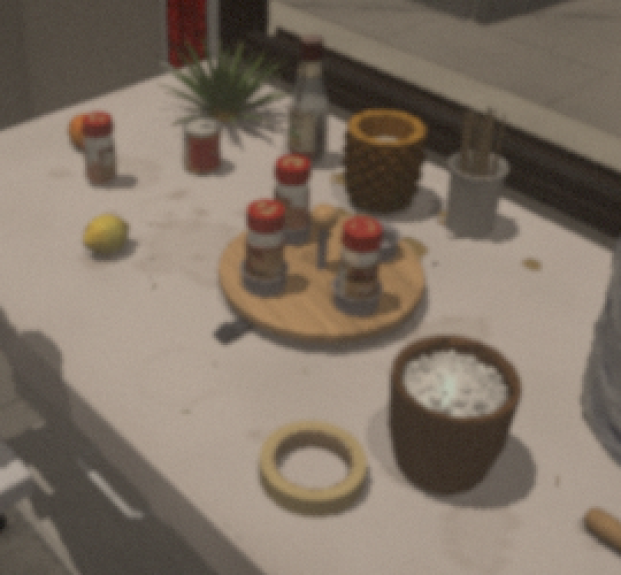

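The top view shows the loose jar at about (213,206) and the carousel centre near (342,189). The empty pocket is at the back, about (348,162), and the pointer is at about (341,235). Next I fit the red caps: the fixed ones give both the axis and the carousel angle.

```bash
cat >> h.py <<'E'
def ray(name,px,z):
    c=optics.calibration(name); K=np.array([[c['fx'],0,c['cx']],[0,c['fy'],c['cy']],[0,0,1]])
    p=cv2.undistortPoints(np.array(px,float).reshape(-1,1,2),K,np.array(c['dist'],float)).reshape(-1,2)
    T=np.array(c['T']); D=np.c_[p[:,0],-p[:,1],-np.ones(len(p))]@T[:3,:3].T
    return T[:3,3]+D*((z-T[2,3])/D[:,2])[:,None]
def caps(name,im,W):
    hsv=cv2.cvtColor(im,cv2.COLOR_BGR2HSV)
    m=(((hsv[...,0]<9)|(hsv[...,0]>171))&(hsv[...,1]>140)&(hsv[...,2]>70)).astype(np.uint8)
    m=cv2.morphologyEx(m,cv2.MORPH_CLOSE,np.ones((5,5)))
    n,l,st,ce=cv2.connectedComponentsWithStats(m)
    for i in range(1,n):
        if st[i,4]<60: continue
        w=W[l==i]; zt=.14 if np.nanpercentile(w[:,2],70)>.118 else .106
        q=cv2.findContours((l==i).astype(np.uint8),0,1)[0][0].reshape(-1,2)
        e=ray(name,q,zt); (cx,cy),r=cv2.minEnclosingCircle(e[:,:2].astype(np.float32))
        k=w[w[:,2]>zt-.012]
        print(name,np.round(ce[i]),st[i,4],'zt',zt,'zmed',np.round(np.nanmedian(w[:,2]),3),'circ',np.round([cx,cy,r],4),'cloud',np.round(np.nanmedian(k,0),4), 'centroid ray',np.round(ray(name,ce[i],zt)[0,:2],4))
E
python3 - <<'E'
from h import *
for n in('top','scene'):
    caps(n,cv2.imread(f'pics/{n}0.png'),np.load(n+'.npy'))
im=cv2.imread('pics/top0.png');W=np.load('top.npy')
# deck
hsv=cv2.cvtColor(im,cv2.COLOR_BGR2HSV)
m=(abs(W[...,0]-.57)<.16)&(abs(W[...,1]+.12)<.16)&(W[...,2]>.022)&(W[...,2]<.042)
m=cv2.morphologyEx(m.astype(np.uint8),cv2.MORPH_OPEN,np.ones((3,3)))
c=max(cv2.findContours(m,0,1)[0],key=cv2.contourArea).reshape(-1,2)
h=cv2.convexHull(c).reshape(-1,2); e=ray('top',h,.032)
print('deck',cv2.fitEllipse(e[:,:2].astype(np.float32)),cv2.minEnclosingCircle(e[:,:2].astype(np.float32)))
print('pocket',ray('top',[[348,162]],.058),'pointer',ray('top',[[341.5,235.5]],.01))
E
```

```text
top [67. 30.] 2490 zt 0.14 zmed 0.356 circ [1.0048 0.7121 0.2337] cloud [0.9567 0.621  0.3647] centroid ray [1.067  0.7222]
top [123.  74.] 73 zt 0.106 zmed 0.067 circ [0.9377 0.5554 0.0433] cloud [0.9575 0.5723 0.1142] centroid ray [0.9372 0.5544]
top [318. 174.] 205 zt 0.14 zmed 0.14 circ [ 0.6026 -0.045   0.0249] cloud [ 0.603  -0.0477  0.1402] centroid ray [ 0.6023 -0.0458]
top [371. 187.] 193 zt 0.14 zmed 0.139 circ [ 0.5637 -0.2     0.024 ] cloud [ 0.5633 -0.1998  0.1395] centroid ray [ 0.5639 -0.1994]
top [213. 205.] 172 zt 0.106 zmed 0.106 circ [0.5209 0.2687 0.0234] cloud [0.5202 0.269  0.1063] centroid ray [0.5209 0.2694]
top [338. 207.] 199 zt 0.14 zmed 0.14 circ [ 0.5061 -0.1022  0.0241] cloud [ 0.5052 -0.1039  0.1402] centroid ray [ 0.5063 -0.1029]
top [154. 286.] 92 zt 0.106 zmed 0.003 circ [0.2812 0.4374 0.0215] cloud [nan nan nan] centroid ray [0.2826 0.4382]
scene [269.  84.] 1465 zt 0.14 zmed 0.281 circ [2.8104 3.13   3.5612] cloud [0.9565 0.6231 0.3602] centroid ray [1.3077 1.074 ]
scene [231. 183.] 66 zt 0.106 zmed 0.106 circ [0.51   0.2584 0.0285] cloud [0.5137 0.2631 0.1063] centroid ray [0.5137 0.2612]
scene [317. 203.] 117 zt 0.14 zmed 0.139 circ [ 0.5987 -0.0625  0.0346] cloud [ 0.5961 -0.0569  0.1392] centroid ray [ 0.5957 -0.0598]
scene [306. 223.] 139 zt 0.14 zmed 0.14 circ [ 0.5033 -0.1187  0.0305] cloud [ 0.5017 -0.1151  0.14  ] centroid ray [ 0.5014 -0.1162]
scene [346. 231.] 188 zt 0.14 zmed 0.14 circ [ 0.5555 -0.212   0.0326] cloud [ 0.5569 -0.2083  0.1398] centroid ray [ 0.5538 -0.2118]
deck ((0.5833038091659546, -0.12393529713153839), (0.25329431891441345, 0.254418283700943), 82.07579040527344) ((0.5834020376205444, -0.12400822341442108), 0.12757842242717743)
pocket [[ 0.65847114 -0.14303661  0.058     ]] pointer [[ 0.43375448 -0.12214605  0.01      ]]
  return np.nanmean(a, axis, out=out, keepdims=keepdims)
```

carry_out(
  delta_rot=[
    [0,0,0],
    [0,0,0],
    [0,0,0],
    [0,0,0],
    [0,0,0],
    [0,0,0],
    [0,0,0],
    [0,0,0],
  ],
  xyz=[
    [-4.96,-2.74,0],
    [-4.96,-2.74,0],
    [-4.96,-2.74,0],
    [-4.96,-2.74,0],
    [-4.96,-2.74,0],
    [-4.96,-2.74,0],
    [-4.96,-2.74,0],
    [-4.96,-2.74,0],
  ],
  hand=[-1,-1,-1,-1,-1,-1,-1,-1],
)

```text
t: 1.9
eef_pos: [0.4784, 0.3063, 0.2316]
tcp_rot: [3.141, 0.001, 2.918]
force: [0.5, 1.3, -0.8]
finger_gap: 0.0855
finger_force: 0.0
```

carry_out(
  delta_rot=[
    [0,0,0],
    [0,0,0],
    [0,0,0],
    [0,0,0],
  ],
  xyz=[
    [-4.96,-2.74,0],
    [0,0,0],
    [0,0,3],
    [0,0,0],
  ],
  hand=[-1,-1,-1,-1],
)

```text
t: 2.4
eef_pos: [0.5165, 0.2695, 0.1987]
tcp_rot: [-3.138, -0.005, 2.918]
force: [-0.4, 0.0, 0.1]
finger_gap: 0.0855
finger_force: 0.0
```

carry_out(
  delta_rot=[
    [0,0,0],
    [0,0,0],
    [0,0,0],
    [0,0,0],
    [0,0,0],
    [0,0,0],
    [0,0,0],
    [0,0,0],
  ],
  xyz=[
    [-0.4,0.05,2],
    [0,0,3],
    [0,0,3],
    [0,0,2.5],
    [0,0,1.7],
    [0,0,0],
    [0,0,0],
    [0,0,0],
  ],
  hand=[-1,-1,-1,-1,-1,-1,-1,-1],
)

```text
t: 3.4
eef_pos: [0.5244, 0.27, 0.0807]
tcp_rot: [3.14, 0.002, 2.918]
force: [0.2, 0.9, 0.2]
finger_gap: 0.0854
finger_force: 0.0
```

```bash
python3 - <<'E'
from h import *
im,d,W=cloud('scene'); cv2.imwrite('pics/c.png',cv2.resize(im[120:280,150:340],None,fx=3.5,fy=3.5,interpolation=3))
E
```

```text
(no output)
```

View pics/c.png

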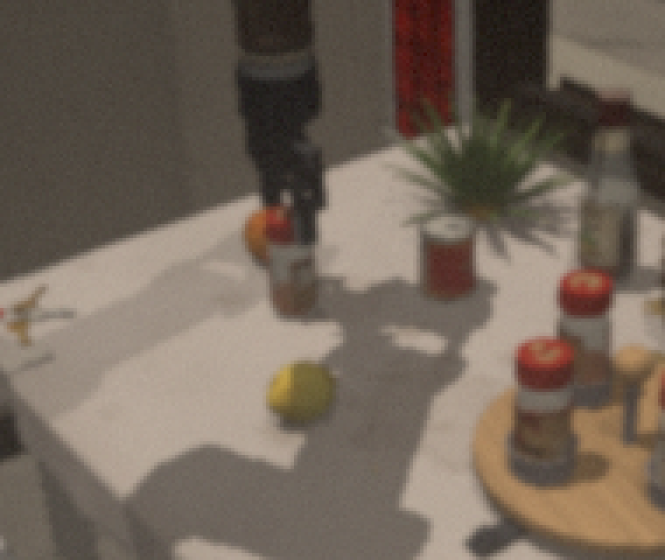

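The fingers straddle the cap at about (290,215) in the crop. I lower 1 cm more, centre, and close.

carry_out(
  delta_rot=[
    [0,0,0],
    [0,0,0],
    [0,0,0],
    [0,0,0],
    [0,0,0],
    [0,0,0],
    [0,0,0],
    [0,0,0],
  ],
  xyz=[
    [0.35,0.0,1.1],
    [0,0,0],
    [0,0,0],
    [0,0,0],
    [0,0,0],
    [0,0,0],
    [0,0,0],
    [0,0,0],
  ],
  hand=[-1,-1,1,1,1,1,1,1],
)

```text
t: 4.45
eef_pos: [0.5204, 0.2704, 0.0687]
tcp_rot: [3.141, 0.001, 2.918]
force: [0.2, -0.3, 2.0]
finger_gap: 0.0432
finger_force: 60.9
```

carry_out(
  delta_rot=[
    [0,0,0],
    [0,0,0],
    [0,0,0],
    [0,0,0],
    [0,0,0],
    [0,0,0],
    [0,0,0],
    [0,0,0],
  ],
  xyz=[
    [0,0,-1.5],
    [0,0,-3],
    [0,0,-3.5],
    [0,0,-3.5],
    [0,0,-3.5],
    [0,0,-2],
    [-1,-1.63,0],
    [-1.9,-3.09,0],
  ],
  hand=[1,1,1,1,1,1,1,1],
)

```text
t: 5.45
eef_pos: [0.5369, 0.2169, 0.2375]
tcp_rot: [-3.141, -0.001, 2.92]
force: [-0.3, -0.4, -2.1]
finger_gap: 0.0434
finger_force: 61.1
```

carry_out(
  delta_rot=[
    [0,0,0],
    [0,0,0],
    [0,0,0],
    [0,0,0],
    [0,0,0],
    [0,0,0],
    [0,0,0],
    [0,0,0],
  ],
  xyz=[
    [-2.3,-3.7,0],
    [-2.6,-4.3,0],
    [-2.6,-4.3,0],
    [-2.6,-4.3,0],
    [-2.6,-4.3,0],
    [-2.6,-4.3,0],
    [-2.2,-3.5,0],
    [0,0,0],
  ],
  hand=[1,1,1,1,1,1,1,1],
)

```text
t: 6.45
eef_pos: [0.6437, -0.1052, 0.2362]
tcp_rot: [-3.14, -0.003, 2.913]
force: [-0.8, -0.6, -1.9]
finger_gap: 0.0434
finger_force: 61.1
```

carry_out(
  delta_rot=[
    [0,0,0],
    [0,0,0],
    [0,0,0],
    [0,0,0],
  ],
  xyz=[
    [-1.4,-2,0],
    [-1.1,-1.4,0],
    [0,0,0],
    [0,0,0],
  ],
  hand=[1,1,1,1],
)

```text
t: 6.95
eef_pos: [0.6613, -0.139, 0.2381]
tcp_rot: [3.141, -0.001, 2.918]
force: [-0.2, -0.5, -1.2]
finger_gap: 0.0435
finger_force: 61.2
```

```bash
python3 - <<'E'
from h import *
for i in range(3): 
    s=readout.read_state(); print(np.round(s['eef_pos'],4),np.round(s['tcp_rot'],3)); optics.get_image('top')
print(np.round(s['joint_positions'],3))
for n in('top','scene'):
    im,d,W=cloud(n); caps(n,im,W); cv2.imwrite(f'pics/d{n}.png',cv2.resize(im[100:280,230:430],None,fx=3,fy=3,interpolation=3))
E
```

```text
[ 0.6613 -0.139   0.2381] [ 3.141e+00 -1.000e-03  2.918e+00]
[ 0.6613 -0.1388  0.2382] [ 3.141e+00 -1.000e-03  2.919e+00]
[ 0.6613 -0.1387  0.2383] [ 3.141 -0.     2.919]
[-0.271  0.399  1.497  0.     1.246 -1.619]
top [80. 42.] 3863 zt 0.14 zmed 0.285 circ [1.0044 0.6803 0.2601] cloud [0.9568 0.6186 0.3422] centroid ray [1.026  0.6808]
top [318. 174.] 201 zt 0.14 zmed 0.14 circ [ 0.6019 -0.0477  0.0243] cloud [ 0.6029 -0.0466  0.14  ] centroid ray [ 0.6021 -0.0463]
top [154. 286.] 91 zt 0.106 zmed 0.004 circ [0.2835 0.4386 0.0213] cloud [nan nan nan] centroid ray [0.2828 0.4378]
scene [269.  96.] 1667 zt 0.14 zmed 0.235 circ [1.5029 1.3851 1.3808] cloud [0.9568 0.6179 0.302 ] centroid ray [1.1569 0.8753]
scene [317. 203.] 125 zt 0.14 zmed 0.139 circ [ 0.5983 -0.062   0.0346] cloud [ 0.5969 -0.0575  0.1399] centroid ray [ 0.5949 -0.0612]
scene [305. 223.] 157 zt 0.14 zmed 0.14 circ [ 0.5018 -0.1205  0.0335] cloud [ 0.5015 -0.1146  0.1402] centroid ray [ 0.4996 -0.1166]
scene [347. 232.] 152 zt 0.14 zmed 0.14 circ [ 0.5548 -0.2146  0.0297] cloud [ 0.5549 -0.2123  0.1399] centroid ray [ 0.5521 -0.2143]
  return np.nanmean(a, axis, out=out, keepdims=keepdims)
```

View pics/dscene.png

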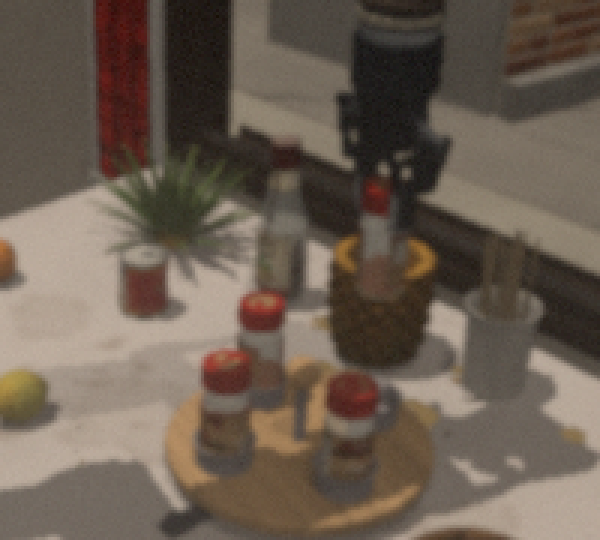

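carry_out(
  delta_rot=[
    [0,0,0],
    [0,0,0],
    [0,0,0],
    [0,0,0],
    [0,0,0],
    [0,0,0],
  ],
  xyz=[
    [0,-0.32,1.5],
    [0,0,2.5],
    [0,0,2.5],
    [0,0,2.3],
    [0,0,1.2],
    [0,0,0],
  ],
  hand=[1,1,1,1,1,1],
)

```text
t: 7.95
eef_pos: [0.6596, -0.1424, 0.1365]
tcp_rot: [3.141, -0.003, 2.918]
force: [-1.1, 0.1, -1.4]
finger_gap: 0.0431
finger_force: 61.2
```

```bash
python3 - <<'E'
from h import *
W=np.load('top.npy'); print(np.round(W[100:140:8,313],3))
im,d,W=cloud('scene'); cv2.imwrite('pics/e.png',cv2.resize(im[150:280,270:400],None,fx=4.5,fy=4.5,interpolation=3))
s=readout.read_state(); print(s['eef_pos'],s['force'])
E
```

```text
[[ 0.839 -0.035  0.117]
 [ 0.825 -0.036  0.086]
 [ 0.795 -0.035  0.097]
 [ 0.771 -0.035  0.091]
 [ 0.742 -0.034  0.104]]
[ 0.6605853  -0.1426768   0.13791875] [-0.80263116 -0.40860273 -1.29294093]
```

View pics/e.png

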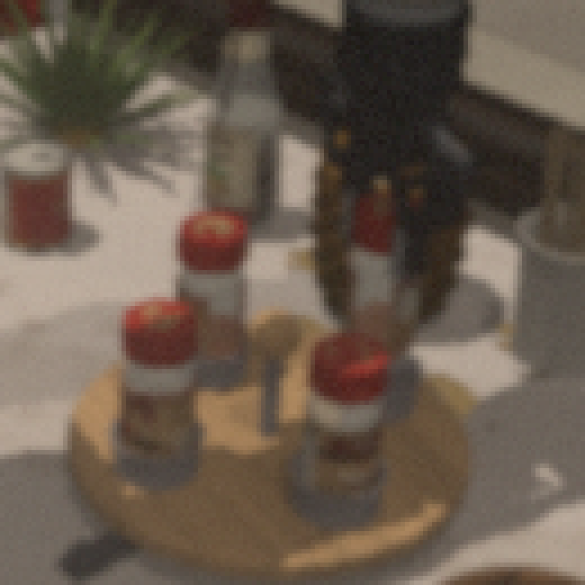

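The jar hangs just above the collar, which is at about (395,390) in the crop. I lower it slowly and watch the force.

carry_out(
  delta_rot=[
    [0,0,0],
    [0,0,0],
    [0,0,0],
    [0,0,0],
  ],
  xyz=[
    [0,0,0.6],
    [0,0,0.5],
    [0,0,0.5],
    [0,0,0],
  ],
  hand=[1,1,1,1],
)

```text
t: 8.5
eef_pos: [0.6603, -0.1425, 0.1216]
tcp_rot: [3.142, -0.001, 2.918]
force: [-0.3, -0.5, -2.0]
finger_gap: 0.0432
finger_force: 61.2
```

No resistance below the rim level, so the jar is entering the collar.

carry_out(
  delta_rot=[
    [0,0,0],
    [0,0,0],
    [0,0,0],
    [0,0,0],
  ],
  xyz=[
    [0,0,0.5],
    [0,0,0.5],
    [0,0,0.5],
    [0,0,0],
  ],
  hand=[1,1,1,1],
)

```text
t: 9.0
eef_pos: [0.6603, -0.1427, 0.1064]
tcp_rot: [3.142, -0.001, 2.918]
force: [0.3, -0.7, -1.3]
finger_gap: 0.0431
finger_force: 61.1
```

carry_out(
  delta_rot=[
    [0,0,0],
    [0,0,0],
    [0,0,0],
    [0,0,0],
    [0,0,0],
  ],
  xyz=[
    [0,0,0.3],
    [0,0,0.3],
    [0,0,0.2],
    [0,0,0],
    [0,0,0],
  ],
  hand=[1,1,1,1,1],
)

```text
t: 9.62
eef_pos: [0.6616, -0.1429, 0.1027]
tcp_rot: [-3.141, 0.002, 2.918]
force: [-4.4, -0.1, 12.0]
finger_gap: 0.0436
finger_force: 62.2
```

carry_out(
  delta_rot=[
    [0,0,0],
    [0,0,0],
    [0,0,0],
    [0,0,0],
    [0,0,0],
    [0,0,0],
    [0,0,0],
    [0,0,0],
  ],
  xyz=[
    [0,0,0.2],
    [0,0,0],
    [0,0,0],
    [0,0,-0.4],
    [0,0,0],
    [0,0,0],
    [0,0,0],
    [0,0,0],
  ],
  hand=[1,1,1,1,-1,-1,-1,-1],
)

```text
t: 10.62
eef_pos: [0.6606, -0.1426, 0.1008]
tcp_rot: [3.141, -0.001, 2.918]
force: [-0.8, 0.1, 0.4]
finger_gap: 0.0858
finger_force: 0.0
```

carry_out(
  delta_rot=[
    [0,0,0],
    [0,0,0],
    [0,0,0],
    [0,0,0],
    [0,0,0],
    [0,0,0],
    [0,0,0],
  ],
  xyz=[
    [0,0,-1],
    [0,0,-2],
    [0,0,-3],
    [0,0,-3],
    [0,0,-2],
    [0,0,0],
    [0,0,0],
  ],
  hand=[-1,-1,-1,-1,-1,-1,-1],
)

```text
t: 11.5
eef_pos: [0.66, -0.1425, 0.2104]
tcp_rot: [3.142, -0.002, 2.918]
force: [-0.4, -0.4, -1.2]
finger_gap: 0.085
finger_force: 0.0
```

```bash
python3 - <<'E'
from h import *
s=readout.read_state(); print(s['eef_pos'],s['force'],s['finger_gap'])
for n in('top','scene'):
    im,d,W=cloud(n); caps(n,im,W)
cv2.imwrite('pics/f.png',cv2.resize(im[150:280,270:400],None,fx=4.5,fy=4.5,interpolation=3))
E
```

```text
[ 0.66000713 -0.14250227  0.21039498] [-0.4002348  -0.4148221  -1.24213701] 0.0849664026583314
top [80. 42.] 3896 zt 0.14 zmed 0.283 circ [1.0044 0.6803 0.2601] cloud [0.9568 0.6191 0.3412] centroid ray [1.0251 0.6803]
top [318. 175.] 194 zt 0.14 zmed 0.139 circ [ 0.6002 -0.0443  0.0247] cloud [ 0.6007 -0.0453  0.1397] centroid ray [ 0.6003 -0.0451]
top [154. 286.] 91 zt 0.106 zmed 0.002 circ [0.2835 0.4386 0.0213] cloud [nan nan nan] centroid ray [0.2828 0.4378]
scene [269.  99.] 1640 zt 0.14 zmed 0.223 circ [1.3833 1.2337 1.1879] cloud [0.9569 0.6167 0.2862] centroid ray [1.1244 0.8325]
scene [317. 204.] 113 zt 0.14 zmed 0.14 circ [ 0.5957 -0.0638  0.0327] cloud [ 0.5935 -0.0591  0.1398] centroid ray [ 0.5916 -0.0632]
scene [355. 209.] 163 zt 0.14 zmed 0.14 circ [ 0.6558 -0.1505  0.0354] cloud [ 0.6559 -0.15    0.1401] centroid ray [ 0.6536 -0.1512]
scene [306. 223.] 135 zt 0.14 zmed 0.14 circ [ 0.5027 -0.1213  0.0324] cloud [ 0.5009 -0.1146  0.1401] centroid ray [ 0.5009 -0.1161]
scene [348. 232.] 167 zt 0.14 zmed 0.139 circ [ 0.5547 -0.2147  0.0298] cloud [ 0.5576 -0.2135  0.1396] centroid ray [ 0.5537 -0.2162]
  return np.nanmean(a, axis, out=out, keepdims=keepdims)
```

View pics/f.png

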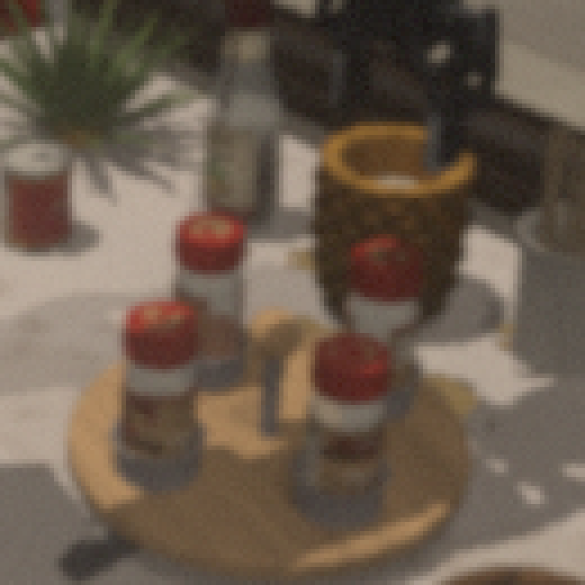

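The jar is seated, its cap at (385,268) level with the other three (top at 0.140). I go above the knob and turn the hand so the fingers pass between the jars.

carry_out(
  delta_rot=[
    [0,0,0],
    [0,0,0],
    [0,0,-8.7],
    [0,0,-8.7],
    [0,0,-8.7],
    [0,0,-8.7],
    [0,0,-8.7],
    [0,0,0],
  ],
  xyz=[
    [4,0.15,0],
    [3.9,0.15,0],
    [0,0,0],
    [0,0,0],
    [0,0,0],
    [0,0,0],
    [0,0,0],
    [0,0,0],
  ],
  hand=[-1,-1,-1,-1,-1,-1,-1,-1],
)

```text
t: 12.6
eef_pos: [0.5836, -0.122, 0.2098]
tcp_rot: [3.14, -0.002, -2.608]
force: [0.1, -0.0, 0.3]
finger_gap: 0.0849
finger_force: 0.0
```

```bash
python3 - <<'E'
from h import *
s=readout.read_state(); optics.get_image('top');s=readout.read_state();print(s['eef_pos'],s['tcp_rot'],s['joint_positions'])
# pointer direction from first image
im=cv2.imread('pics/top0.png'); g=cv2.cvtColor(im,cv2.COLOR_BGR2GRAY)
m=(g<85).astype(np.uint8); m[:228]=0; m[243:]=0; m[:,:330]=0; m[:,355:]=0
y,x=np.nonzero(m); print(len(x),x.min(),x.max(),y.min(),y.max()); p=ray('top',[[x.mean(),y.mean()]],.01)[0]; print(p)
E
```

```text
[ 0.5837262  -0.12205209  0.21008354] [ 3.14004395e+00 -1.45984344e-03 -2.60881361e+00] [-2.79133787e-01  2.75450032e-01  1.72104343e+00  7.03322704e-06
  1.14722747e+00 -2.38271092e+00]
82 338 344 228 239
[ 0.44049774 -0.12073372  0.01      ]
```

carry_out(
  delta_rot=[
    [0,0,0],
    [0,0,0],
    [0,0,0],
    [0,0,0],
    [0,0,0],
    [0,0,0],
    [0,0,0],
  ],
  xyz=[
    [0,0,2],
    [0,0,3],
    [0,0,3],
    [0,0,2.5],
    [0,0,1.7],
    [0,0,0],
    [0,0,0],
  ],
  hand=[-1,-1,-1,-1,-1,-1,-1],
)

```text
t: 13.52
eef_pos: [0.5851, -0.1224, 0.0899]
tcp_rot: [-3.141, 0.001, -2.606]
force: [0.3, 0.1, -0.3]
finger_gap: 0.0852
finger_force: 0.0
```

carry_out(
  delta_rot=[
    [0,0,0],
    [0,0,0],
    [0,0,0],
    [0,0,0],
    [0,0,0],
    [0,0,0],
    [0,0,0],
  ],
  xyz=[
    [0,0,0.1],
    [0,0,0],
    [0,0,0],
    [0,0,0],
    [0,0,0],
    [0,0,0],
    [0,0,0],
  ],
  hand=[1,1,1,1,1,1,1],
)

```text
t: 14.4
eef_pos: [0.5863, -0.1247, 0.0899]
tcp_rot: [-3.135, 0.002, -2.605]
force: [0.9, -5.8, 1.1]
finger_gap: 0.031
finger_force: 59.1
```

```bash
python3 - <<'E' 2>/dev/null
from h import *
s=readout.read_state(); print(s['eef_pos'],s['force'],s['finger_gap'],s['wrist_torque'])
im,d,W=cloud('scene'); caps('scene',im,W)
cv2.imwrite('pics/g.png',cv2.resize(im[150:280,270:400],None,fx=4.5,fy=4.5,interpolation=3))
E
```

```text
[ 0.58632122 -0.12468553  0.08988461] [ 0.94177873 -5.82469572  1.05195648] 0.031038786264257417 [-0.80407748 -0.11923261  0.00423205]
scene [268.  17.] 477 zt 0.14 zmed 0.541 circ [3.6691 4.163  2.2208] cloud [0.9565 0.6117 0.5413] centroid ray [3.3353 3.6784]
scene [270. 124.] 834 zt 0.14 zmed 0.105 circ [0.9413 0.6336 0.4426] cloud [0.9569 0.6222 0.1842] centroid ray [0.8979 0.5417]
scene [358. 210.] 108 zt 0.14 zmed 0.138 circ [ 0.6538 -0.1526  0.0353] cloud [ 0.6604 -0.1569  0.1395] centroid ray [ 0.6554 -0.1607]
scene [306. 223.] 117 zt 0.14 zmed 0.14 circ [ 0.5007 -0.1196  0.0323] cloud [ 0.5025 -0.1163  0.1402] centroid ray [ 0.5026 -0.1164]
scene [348. 232.] 164 zt 0.14 zmed 0.139 circ [ 0.5544 -0.212   0.0287] cloud [ 0.557  -0.2129  0.1394] centroid ray [ 0.5541 -0.2154]
```

View pics/g.png

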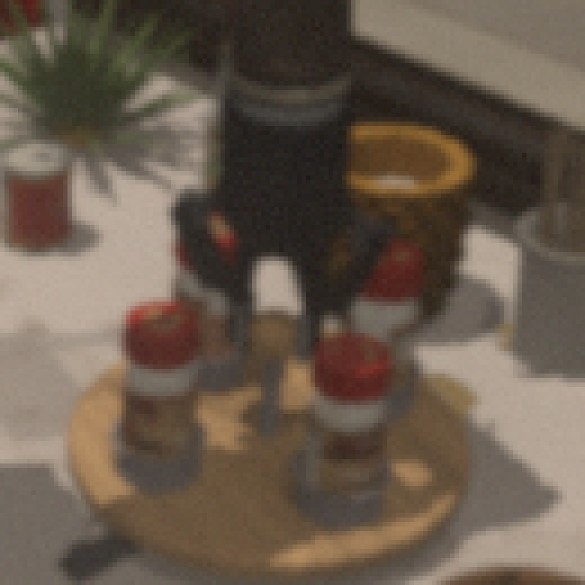

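The fingers hold the knob, at (270,335) in the crop. I relax the 6 N side load, then turn.

carry_out(
  delta_rot=[
    [0,0,0],
    [0,0,0],
    [0,0,3],
    [0,0,6],
    [0,0,7],
    [0,0,7],
    [0,0,7],
    [0,0,0],
  ],
  xyz=[
    [0.15,-0.3,0],
    [0,0,0],
    [0,0,0],
    [0,0,0],
    [0,0,0],
    [0,0,0],
    [0,0,0],
    [0,0,0],
  ],
  hand=[1,1,1,1,1,1,1,1],
)

```text
t: 15.45
eef_pos: [0.5865, -0.1255, 0.0898]
tcp_rot: [-3.141, 0.004, -3.128]
force: [1.3, 2.3, 6.1]
finger_gap: 0.0306
finger_force: 59.5
```

```bash
python3 - <<'E' 2>/dev/null
from h import *
optics.get_image('top')
s=readout.read_state(); print(s['eef_pos'],s['force'],s['tcp_rot'])
for n in ('top','scene'):
    im,d,W=cloud(n); caps(n,im,W)
E
```

```text
[ 0.58648547 -0.12549415  0.08983975] [2.49133315 1.72296539 5.17861755] [-3.14127429  0.00400985 -3.12778335]
top [79. 42.] 3802 zt 0.14 zmed 0.287 circ [1.0044 0.6803 0.2601] cloud [0.9568 0.6193 0.3434] centroid ray [1.0274 0.6824]
top [323. 163.] 153 zt 0.14 zmed 0.139 circ [ 0.636  -0.0655  0.0249] cloud [ 0.6355 -0.0604  0.1395] centroid ray [ 0.6352 -0.0598]
top [154. 286.] 91 zt 0.106 zmed 0.003 circ [0.2835 0.4386 0.0213] cloud [nan nan nan] centroid ray [0.2828 0.4378]
scene [268.  17.] 438 zt 0.14 zmed 0.545 circ [3.6691 4.163  2.2208] cloud [0.9564 0.6102 0.5448] centroid ray [3.3466 3.6924]
scene [270. 124.] 832 zt 0.14 zmed 0.104 circ [0.9354 0.6257 0.4328] cloud [0.956  0.6225 0.1847] centroid ray [0.8982 0.5424]
scene [302. 215.] 121 zt 0.14 zmed 0.14 circ [ 0.5178 -0.0838  0.0278] cloud [ 0.518  -0.0805  0.14  ] centroid ray [ 0.5175 -0.0818]
scene [361. 217.] 174 zt 0.14 zmed 0.14 circ [ 0.6336 -0.1867  0.0346] cloud [ 0.636  -0.1867  0.1403] centroid ray [ 0.6341 -0.1891]
scene [332. 233.] 183 zt 0.14 zmed 0.139 circ [ 0.5186 -0.1928  0.032 ] cloud [ 0.5232 -0.1911  0.1397] centroid ray [ 0.5191 -0.1957]
```

carry_out(
  delta_rot=[
    [0,0,5],
    [0,0,8],
    [0,0,8],
    [0,0,8],
    [0,0,8],
    [0,0,8],
    [0,0,8],
    [0,0,8],
  ],
  xyz=[
    [0,0,0],
    [0,0,0],
    [0,0,0],
    [0,0,0],
    [0,0,0],
    [0,0,0],
    [0,0,0],
    [0,0,0],
  ],
  hand=[1,1,1,1,1,1,1,1],
)

```text
t: 16.6
eef_pos: [0.5857, -0.1269, 0.0899]
tcp_rot: [3.141, 0.003, 2.088]
force: [-0.9, -1.7, 7.2]
finger_gap: 0.0311
finger_force: 59.6
```

carry_out(
  delta_rot=[
    [0,0,8],
    [0,0,8],
    [0,0,8],
    [0,0,8],
    [0,0,8],
    [0,0,8],
    [0,0,6],
    [0,0,4],
  ],
  xyz=[
    [0,0,0],
    [0,0,0],
    [0,0,0],
    [0,0,0],
    [0,0,0],
    [0,0,0],
    [0,0,0],
    [0,0,0],
  ],
  hand=[1,1,1,1,1,1,1,1],
)

```text
t: 17.6
eef_pos: [0.5841, -0.1268, 0.0898]
tcp_rot: [-3.141, 0.002, 1.077]
force: [-3.0, -2.0, 9.4]
finger_gap: 0.0306
finger_force: 59.9
```

carry_out(
  delta_rot=[
    [0,0,8],
    [0,0,4],
    [0,0,2],
    [0,0,0],
    [0,0,0],
  ],
  xyz=[
    [0,0,0],
    [0,0,0],
    [0,0,0],
    [0,0,0],
    [0,0,0],
  ],
  hand=[1,1,1,1,1],
)

```text
t: 18.23
eef_pos: [0.5838, -0.1266, 0.0898]
tcp_rot: [-3.141, 0.002, 0.835]
force: [-4.3, -2.2, 10.2]
finger_gap: 0.0308
finger_force: 59.9
```

```bash
python3 - <<'E' 2>/dev/null
from h import *
optics.get_image('top')
s=readout.read_state(); print(s['eef_pos'],s['force'],s['tcp_rot'],s['joint_positions'],s['wrist_torque'])
for n in ('scene','top'):
    im,d,W=cloud(n); caps(n,im,W)
cv2.imwrite('pics/h.png',cv2.resize(im[140:250,280:420],None,fx=5,fy=5,interpolation=3))
E
```

```text
[ 0.58382444 -0.12662069  0.08980563] [-3.92800326 -2.39771207 10.5230864 ] [-3.14084723e+00  2.40276369e-03  8.34643715e-01] [-0.28547524  0.42418801  1.7934079  -0.00230043  0.9257156   0.45206301] [-0.17673269  0.79351524 -0.0459891 ]
scene [268.  17.] 445 zt 0.14 zmed 0.548 circ [3.6632 4.1703 2.2234] cloud [0.9566 0.6142 0.5484] centroid ray [3.3583 3.7112]
scene [270. 124.] 869 zt 0.14 zmed 0.109 circ [0.9413 0.6336 0.4426] cloud [0.9568 0.6183 0.1798] centroid ray [0.9007 0.5442]
scene [312. 228.] 146 zt 0.14 zmed 0.14 circ [ 0.4945 -0.1393  0.0306] cloud [ 0.4981 -0.1421  0.1401] centroid ray [ 0.4961 -0.144 ]
scene [354. 228.] 177 zt 0.14 zmed 0.14 circ [ 0.5792 -0.211   0.0327] cloud [ 0.5827 -0.2111  0.1399] centroid ray [ 0.5803 -0.2135]
top [79. 41.] 3769 zt 0.14 zmed 0.291 circ [1.0044 0.6803 0.2601] cloud [0.9568 0.6187 0.3444] centroid ray [1.0284 0.6834]
top [317. 182.] 190 zt 0.14 zmed 0.14 circ [ 0.5784 -0.0432  0.0233] cloud [ 0.5767 -0.0444  0.1402] centroid ray [ 0.578  -0.0433]
top [154. 286.] 90 zt 0.106 zmed 0.003 circ [0.2835 0.4386 0.0213] cloud [nan nan nan] centroid ray [0.2829 0.4379]
```

View pics/h.png

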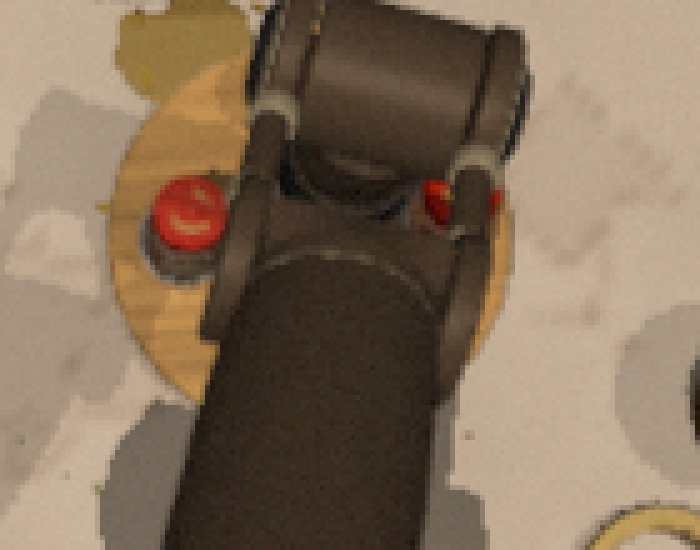

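The caps sit at (190,213) on the left and (460,200), mostly hidden, on the right. The deck needs about 4.5° more.

carry_out(
  delta_rot=[
    [0,0,2.5],
    [0,0,2.3],
    [0,0,0],
    [0,0,0],
    [0,0,0],
    [0,0,0],
  ],
  xyz=[
    [0,0,0],
    [0,0,0],
    [0,0,0],
    [0,0,0],
    [0,0,0],
    [0,0,0],
  ],
  hand=[1,1,1,1,1,1],
)

```text
t: 19.12
eef_pos: [0.5837, -0.1265, 0.0898]
tcp_rot: [-3.141, 0.002, 0.751]
force: [-3.8, -2.4, 10.1]
finger_gap: 0.0308
finger_force: 59.9
```

```bash
python3 - <<'E' 2>/dev/null
from h import *
for n in ('top','top','scene'):
    im,d,W=cloud(n); caps(n,im,W)
s=readout.read_state(); print(s['eef_pos'],s['force'],s['tcp_rot'],s['finger_gap'],s['finger_force'])
cv2.imwrite('pics/i.png',cv2.resize(im[180:290,260:400],None,fx=5,fy=5,interpolation=3))
E
```

```text
top [79. 41.] 3723 zt 0.14 zmed 0.293 circ [1.0044 0.6803 0.2601] cloud [0.9568 0.6188 0.3442] centroid ray [1.0298 0.6844]
top [317. 180.] 189 zt 0.14 zmed 0.14 circ [ 0.5849 -0.0437  0.0238] cloud [ 0.5847 -0.0445  0.1403] centroid ray [ 0.5846 -0.043 ]
top [154. 286.] 90 zt 0.106 zmed 0.004 circ [0.2835 0.4386 0.0213] cloud [nan nan nan] centroid ray [0.2829 0.4379]
top [79. 41.] 3797 zt 0.14 zmed 0.29 circ [1.0044 0.6803 0.2601] cloud [0.9568 0.6197 0.3427] centroid ray [1.0279 0.6829]
top [317. 180.] 187 zt 0.14 zmed 0.14 circ [ 0.5855 -0.0426  0.0237] cloud [ 0.5845 -0.0447  0.1399] centroid ray [ 0.5847 -0.0432]
top [154. 286.] 90 zt 0.106 zmed 0.004 circ [0.2835 0.4386 0.0213] cloud [nan nan nan] centroid ray [0.2829 0.4379]
scene [268.  17.] 422 zt 0.14 zmed 0.542 circ [3.6632 4.1703 2.2234] cloud [0.9562 0.6131 0.5422] centroid ray [3.3493 3.6997]
scene [270. 124.] 827 zt 0.14 zmed 0.107 circ [0.944  0.6369 0.4384] cloud [0.9569 0.6218 0.1828] centroid ray [0.9017 0.5459]
scene [310. 227.] 137 zt 0.14 zmed 0.14 circ [ 0.4941 -0.1359  0.029 ] cloud [ 0.4979 -0.136   0.1399] centroid ray [ 0.4951 -0.1385]
scene [353. 229.] 180 zt 0.14 zmed 0.14 circ [ 0.5777 -0.2155  0.035 ] cloud [ 0.5763 -0.2111  0.1399] centroid ray [ 0.5736 -0.2147]
[ 0.58371649 -0.12652625  0.08979873] [-4.28228815 -1.45990856  9.50697498] [-3.14075622e+00  2.48818490e-03  7.50855220e-01] 0.030788270222061022 59.94854003190994
```

View pics/i.png

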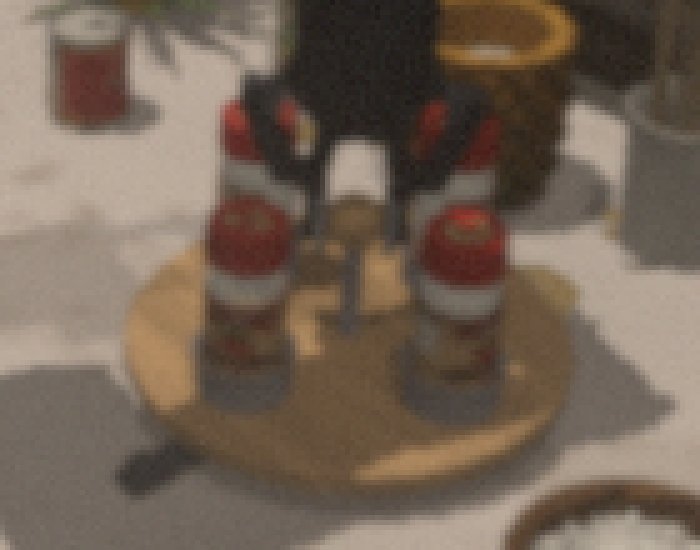

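The loose jar, at (248,300), now stands in line with the pointer at (155,465). The left cap measures 89°, which matches the target. The fingers still hold the knob.

```bash
python3 -c "
from bench import env
print(env.hand_in())"
```

```text
the job is handed in; nothing more can be done
None
```

I put the jar in the empty pocket, pressed it down with about 12 N, and turned the carousel until the jar was at the pointer (within about 1° by the camera). I handed the job in at about 19 s with the fingers still holding the knob; `hand_in` gave no verdict.

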